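# Lock the air-filter box lid with the red quarter-turn lock

### The arm

A 6-joint arm with a two-finger parallel gripper is mounted at the origin on the work surface. World frame = base frame: x ahead of the robot, y to its left, z up, the work surface at z = 0. Lengths are in m, angles in rad, forces in N, time in s.
With the tool pointing down it reaches from about 0.3 to 0.775 m from the base axis. Payload 14.6 kg.
Tool frame: the origin (TCP) lies midway between the tips of the shut fingers; the grasp point (between the pads) lies 19 mm behind it; z points along the fingers, y is the line along which they close (so a half turn about z gives the same grasp; the last joint's range is limited). The gripper opens to 94 mm and grips with 3 to 60 N. Pads are 16 mm wide; open, the fingers measure 119 mm over their backs; the gripper's body (75 mm by 177 mm) begins 78 mm behind the grasp point.
Start: joints at [-1.401, 0.3, 1.521, -0, 1.321, -0.067], TCP at [0.129, -0.535, 0.205] pointing down, gripper open.
Joint ranges: [-3.03, 3.03], [-0.79, 2.21], [0.23, 2.52], [-1.04, 4.18], [0, 3.07], [-2.55, 2.55]. Speed limits (rad/s): [2.22, 2.22, 2.57, 3.14, 3.14, 3.14].

### API

Orientations are given as [roll, pitch, yaw] about the fixed x, y, z axes, in that order (R = Rz(yaw) Ry(pitch) Rx(roll)).
In Python, from station import ctrl gives the robot as it stands. The module is installed in compiled form; this text tells all that it offers.
- The arm moves only by the tool servo_tool, never from a script. Its argument "plan" is a list of rows, each a list of 7 numbers: the opening in per cent of the stroke, from 0 (shut) to 100 (fully open), then the shift along the tool's x, y, z in m, then the turn, a rotation vector about the tool's x, y, z in rad. A call has exactly 8 rows; each row shifts and turns the commanded pose from where the row before left it, along the tool's axes as they then stand; what a row does not reach is not made up. A row lasts 1/8 s, in which the tool goes at most 62.5 mm and 10.7 degrees, less where a joint would pass 70% of its speed; a pose out of reach is approached as far as the arm can. A call with a gripper value outside its range is refused whole. The fingers move at their own pace and stop on an object; "force" is the grip in N (left out, the last holds). Time passes only in rows, so rows that do not move let the fingers close, or fill a call up. It gives the time, the measured TCP pose, the force, the opening and the grip force at its end, in the units of the state.
- ctrl.get_obs(): the state, without advancing time (a new reading comes with each control period).
- ctrl.camera(name): name is "scene" or "top" or "wrist"; returns a dict with "pixels" (400x640x3 uint8, red, green, blue), "z_map" (400x640 float32, m along the optical axis (not along the pixel's ray), 0 where there is no reading), "mtx" (3x3 intrinsics, pixels), "pose" (4x4, takes a point from camera to world coordinates). Camera axes: x right, y up, looking along -z (the intrinsics and any distortion apply to the point x, -y, -z); pixel columns grow to the right and rows downward; lengths in m; the calibration is good to about 2 mm. A picture is of the moment at which its call begins.
- ctrl.hand_in(): hands the job in; it is judged then, once.
The state is a dict: "time_s": time; "qpos": joint angles; "joint_vel": joint speeds; "tau": joint torques, N m; "ee_pos": TCP position; "eef_rot": TCP orientation; "force": force on the tool from outside, world axes, zero at the start; "moment": the same for the moment, N m; "grip_width": finger opening in m; "grip_force": force on a finger pad.
Only numpy, scipy, OpenCV 4.12 (cv2) and the standard library are available. Lean on these libraries where they do the work, as an engineer would, in place of code of your own. Each camera call takes 0.05 s, during which the arm holds its last target. There are 200 camera calls.

### The job

The lid of the air-filter box on the garage bench needs its red winged lock. Take the red lock from the wooden stand, line its cross-bar up with the slot in the lid, push it in until its flange sits flat on the lid, then give it a quarter turn (either way) so that the wings lie across the slot, and let go. Leave the yellow lock in its place in the stand.

Things in the scene. Friction and masses are not known exactly. Their poses are not given: they have to be found in the camera images.
- red_lock_grip (a point): Centre of the red lock's wings; loose T-shaped lock, 70 g, upright in the stand. x along wings, y across, z up; a half turn about z changes nothing. Wings 50 mm (x) by 14 mm thick (y), from 14 mm below to 14 mm above this point: pinch them across y. Below, an 18 mm neck, then a flange 52 mm wide, 6 mm thick, underside 30 mm below this point. In the stand only the flange rests: lift straight out.
- red_lock_foot (a point): Centre of the underside of the red lock's steel cross-bar, 55 mm straight below its grip point; same axes. Cross-bar: 38 mm along x (same way as the wings), 12 mm along y, 10 mm high, its top 15 mm below the flange's underside, joined to it by a 16 mm round stem. The foot hangs free in the stand's slot.
- yellow_lock_grip (a point): The same point of the yellow lock: same shape and axes, in the other slot of the stand, 100 mm from the red one, beside it across the wings (either side). To be left alone. Stand: fixed wooden block 90 x 190 mm, 40 mm high; the locks' flanges rest on its top.
- slot (a point): Centre of the slot in the pale lid of the fixed black filter box, on the lid's top, 90 mm above the table. x along the slot, z up. Slot 46 x 22 mm through the 10 mm lid; hollow 70 mm below, no stops. The foot enters with lock x along slot x (15 degrees, either way round); it can turn once the flange is within 4 mm of the lid. Seated, the grip point is 30 mm above. Lid 176 x 156 mm, nothing on it.
There are look-alikes about, which are no part of the job. Leave any turquoise look-alike of the part that bears red_lock_grip alone.

How it is judged:
On the way:
1. the red lock is pushed into the slot of the lid, its flange within 6 mm of the lid, its wings still along the slot (within 40 degrees) (z of red_lock_grip in the frame of slot below 0.036 m and horizontal distance between red_lock_grip and slot below 0.018 m and angle between the x axis of red_lock_grip and the x axis of slot, either way round below 0.7 rad), for 0.05 s.
At the end, for the whole second after the job is handed in: The red lock stands upright (within 8 degrees) in the lid's slot, its flange seated on the lid within 4 mm, its wings across the slot (within 25 degrees of a quarter turn), released and at rest; the yellow lock is still in its place in the stand, within 20 mm (z of red_lock_grip in the frame of slot between 0.024 and 0.034 m and horizontal distance between red_lock_grip and slot below 0.018 m and angle between the x axis of red_lock_grip and the y axis of slot, either way round below 0.44 rad and angle between red_lock_grip's own z axis and vertical below 0.14 rad and linear speed of red_lock below 0.02 m/s and distance of yellow_lock_grip from where it was at the start of the episode below 0.02 m); the robot touches nothing.
It fails at once if the yellow lock is lifted or knocked out of its place in the stand (moved more than 30 mm) (distance of yellow_lock_grip from where it was at the start of the episode above 0.03 m).
It also fails if it takes over 48 s, if anything falls off the work surface, if the arm or the gripper's body presses on something with over 40 N, if the wrist force passes 120 N, or if a joint passes its speed limit or range.

## Working session

There is one attempt and no reset: what is moved stays moved. The work goes in short steps, Python scripts to look and compute and a tool call to move; the robot and the scene stay as the last step left them, time stands still between calls to the robot, and variables do not carry over. Pictures are saved under pics/ and viewed, at most 10 in all, crops included, and the job is handed in when it is done.

Besides the shell and the picture viewer there is one more tool, called after ">>>" as name([rows], argument=value, ...), one row to a line, values as JSON. servo_tool: Moves the arm, as the interface text tells. Its arguments: {"type":"object","properties":{"plan":{"type":"array","items":{"type":"array","items":{"type":"number"}}},"force":{"type":"number"}},"required":["plan"]}

```bash
mkdir -p pics; cat > h.py <<'E'
import numpy as np, cv2
from station import ctrl
def cam(n):
    c=ctrl.camera(n); return c
def pts(c):
    z=c["z_map"]; K=c["mtx"]; v,u=np.mgrid[0:400,0:640]
    p=np.stack([(u-K[0,2])/K[0,0]*z,-(v-K[1,2])/K[1,1]*z,-z],-1)
    P=c["pose"]; w=p@P[:3,:3].T+P[:3,3]; w[z==0]=np.nan; return w
def save(c,n): cv2.imwrite("pics/"+n+".png",c["pixels"][...,::-1])
E
python3 - <<'E'
from h import *
print(ctrl.get_obs())
for n in("top","scene"):
    c=cam(n); save(c,n+"0"); np.savez(n+"0.npz",**{k:c[k] for k in c if k in("pixels","z_map","mtx","pose")}); print(c.keys(),c["pose"],c["mtx"])
E
```

```text
{'time_s': 0.0, 'qpos': array([-1.40061907e+00,  3.00456203e-01,  1.52155088e+00, -7.27434665e-06,
        1.32070888e+00, -6.65982186e-02]), 'joint_vel': array([ 0.0012863 ,  0.00081075, -0.00070468, -0.00048337, -0.00084443,
        0.00082481]), 'tau': array([-3.04583218e-04, -5.31809056e+01, -3.52734554e+01,  7.08380551e-02,
        2.44027114e-02, -1.22905931e-04]), 'ee_pos': array([ 0.12896645, -0.53440592,  0.20490728]), 'eef_rot': array([-3.14047137e+00, -6.77245910e-05,  2.36777243e-01]), 'force': array([ 0.60939765,  0.14743062, -1.27316621]), 'moment': array([ 0.01143957,  0.00754565, -0.01222158]), 'grip_force': 0.0, 'grip_width': 0.09400987284216011}
dict_keys(['pixels', 'z_map', 'mtx', 'pose']) [[-0.00268011  0.9977561  -0.06689978  0.5133904 ]
 [-0.99951055 -0.00475798 -0.03091947  0.00187926]
 [-0.0311684   0.06678417  0.9972805   0.9151518 ]
 [ 0.          0.          0.          1.        ]] [[400.27408644   0.         316.35253299]
 [  0.         400.27408644 194.33961007]
 [  0.           0.           1.        ]]
dict_keys(['pixels', 'z_map', 'mtx', 'pose']) [[ 0.75009566 -0.32847287  0.57398787  1.19378811]
 [ 0.66096393  0.40120456 -0.63416211 -0.6599436 ]
 [-0.0219815   0.85506752  0.51805052  0.65134008]
 [ 0.          0.          0.          1.        ]] [[516.57897634   0.         313.91956276]
 [  0.         516.57897634 199.56672176]
 [  0.           0.           1.        ]]
```

View pics/top0.png

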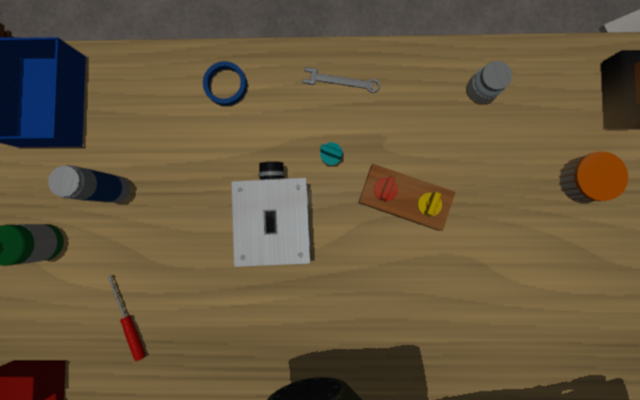

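View pics/scene0.png

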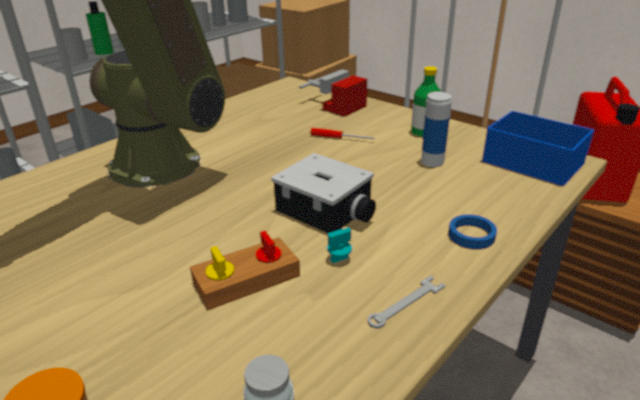

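The top view shows the box lid with its slot at about (270,222). The stand has the red lock at (386,188) and the yellow at (430,204), with the turquoise look-alike at (331,154). The scene view agrees. Next I'll measure the red lock and the slot.

```bash
cat >> h.py <<'E'
def plane(c,uv,h):
    K=c["mtx"];P=c["pose"];uv=np.atleast_2d(uv).astype(float)
    d=np.stack([(uv[:,0]-K[0,2])/K[0,0],-(uv[:,1]-K[1,2])/K[1,1],-np.ones(len(uv))],-1)@P[:3,:3].T
    return P[:3,3]+d*((h-P[2,3])/d[:,2])[:,None]
def rect(xy):
    r=cv2.minAreaRect((np.asarray(xy)[:,:2]*1000).astype(np.float32)); b=cv2.boxPoints(r)
    e=[b[1]-b[0],b[2]-b[1]]; L=max(e,key=np.linalg.norm)
    return np.round(r[0],1),np.round(sorted(r[1]),1),np.degrees(np.arctan2(L[1],L[0]))%180
E
python3 - <<'E'
from h import *
c=dict(np.load("top0.npz")); w=pts(c); px=c["pixels"]; hsv=cv2.cvtColor(px,cv2.COLOR_RGB2HSV)
H,S,V=[hsv[...,i].astype(int) for i in range(3)]
win=np.zeros((400,640),bool); win[160:235,350:460]=1
red=win&((H<6)|(H>174))&(S>150)&(V>110); yel=win&(H>22)&(H<35)&(S>170)&(V>110)
for n,m in(("red",red),("yel",yel)):
    z=w[...,2][m]; print(n,m.sum(),np.nanpercentile(z,[5,50,95]))
    t=m&(w[...,2]>0.06); v,u=np.nonzero(t); print(" wings",t.sum(),rect(plane(c,np.c_[u,v],.084)),np.nanmean(w[t],0))
    f=m; v,u=np.nonzero(f); print(" flange",rect(plane(c,np.c_[u,v],.046)),)
v,u=np.nonzero(win&(w[...,2]>.033)&(w[...,2]<.06));print("stand",rect(plane(c,np.c_[u,v],.04)))
lw=np.zeros((400,640),bool); lw[200:245,255:287]=1
v,u=np.nonzero(lw&(V<100)); print("slot",len(u),rect(plane(c,np.c_[u,v],.09)))
lw[:]=0; lw[165:280,220:325]=1
v,u=np.nonzero(lw&(abs(w[...,2]-.09)<.008)&(S<60)); print("lid",rect(plane(c,np.c_[u,v],.09)))
big=[cv2.resize(px[a:b,d:e],None,fx=5,fy=5,interpolation=cv2.INTER_NEAREST) for a,b,d,e in((160,235,350,430),(185,260,235,315))]
cv2.imwrite("pics/crop0.png",np.hstack(big)[...,::-1])
E
```

```text
red 222 [0.04256894 0.04539373 0.08394105]
 wings 63 (array([ 581.6, -122.1]), array([12.1, 45.9]), np.float32(154.26147)) [ 0.57257122 -0.11762804  0.08237538]
 flange (array([ 582.1, -119.8]), array([45. , 48.2]), np.float32(21.616907))
yel 371 [0.04250793 0.0463818  0.08393675]
 wings 149 (array([ 549.3, -215.3]), array([13.1, 48.1]), np.float32(158.03093)) [ 0.54914809 -0.21545297  0.08235692]
 flange (array([ 549.6, -215. ]), array([48.8, 49.9]), np.float32(95.48194))
stand (array([ 565.9, -168.4]), array([ 90.3, 189.9]), np.float32(70.56598))
slot 284 (array([513. , 123.4]), array([24.9, 47.5]), np.float32(0.34935388))
lid (array([512.5, 122.9]), array([156.6, 175.8]), np.float32(2.4951477))
```

View pics/crop0.png

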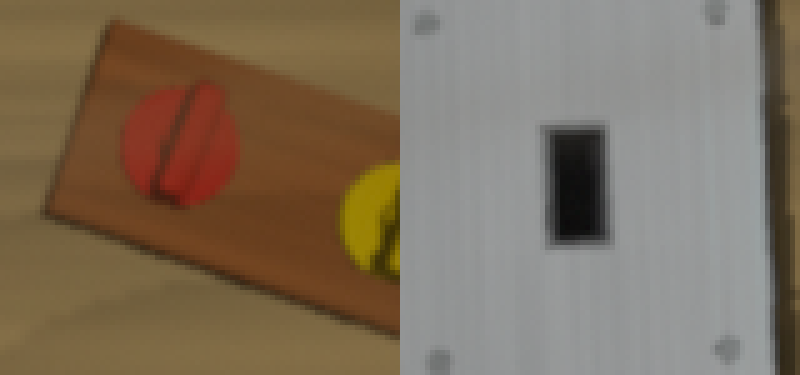

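The red lock is at about (582.3, -121.3) mm with its wings at -19.4°. The slot is at (513, 123) mm, at 0 to 2.5°. I'll move above the lock.

>>> servo_tool([
  [100,0.05,-0.0275,0,0,0,0],
  [100,0.05,-0.0275,0,0,0,0],
  [100,0.05,-0.0275,0,0,0,0],
  [100,0.05,-0.0275,0,0,0,0],
  [100,0.05,-0.0275,0,0,0,0],
  [100,0.05,-0.0275,0,0,0,0],
  [100,0.05,-0.0275,0,0,0,0],
  [100,0.05,-0.0275,0,0,0,0],
], force=30)

```text
time_s: 1.1
ee_pos: [0.4673, -0.2254, 0.2053]
eef_rot: [-3.141, 0.0, 0.237]
force: [0.5, -0.8, -0.7]
grip_width: 0.0944
grip_force: 0.0
```

>>> servo_tool([
  [100,0.05,-0.0275,0,0,0,0],
  [100,0.05,-0.0275,0,0,0,0],
  [100,0.0378,-0.0203,0,0,0,0],
  [100,0,0,0,0,0,0.144],
  [100,0,0,0,0,0,0.144],
  [100,0,0,0,0,0,0.144],
  [100,0,0,0,0,0,0.144],
  [100,0,0,0,0,0,0],
])

```text
time_s: 2.1
ee_pos: [0.5824, -0.1214, 0.2051]
eef_rot: [3.142, 0.001, -0.338]
force: [-0.7, 0.6, 0.1]
grip_width: 0.094
grip_force: 0.0
```

```bash
cat > look.py <<'E'
from h import *
import sys
o=ctrl.get_obs(); print(o["time_s"],o["ee_pos"],o["eef_rot"],o["qpos"],o["grip_width"],o["grip_force"],o["force"])
c=cam("wrist"); save(c,sys.argv[1]); np.savez(sys.argv[1]+".npz",**c)
E
python3 look.py wrist1
python3 - <<'E'
from h import *
c=dict(np.load("wrist1.npz")); w=pts(c); hsv=cv2.cvtColor(c["pixels"],cv2.COLOR_RGB2HSV)
H,S,V=[hsv[...,i].astype(int) for i in range(3)]
red=((H<6)|(H>174))&(S>150)&(V>60)
t=red&(w[...,2]>.079)&(w[...,2]<.09); v,u=np.nonzero(t); print(t.sum(),rect(plane(c,np.c_[u,v],.084)),rect(w[t]))
t=red&(w[...,2]>.042)&(w[...,2]<.049); v,u=np.nonzero(t); print(t.sum(),rect(plane(c,np.c_[u,v],.046)))
E
```

```text
2.1 [ 0.58241939 -0.12137115  0.20511244] [ 3.14157824e+00  6.48618085e-04 -3.38346990e-01] [-2.67024056e-01  4.01241385e-01  1.38579217e+00  3.26027014e-05
  1.35520710e+00  1.64211227e+00] 0.09401872232356907 0.0 [-0.7466803   0.62381118  0.07410469]
740 (array([ 582.4, -123.9]), array([13.9, 49.7]), np.float32(157.42651)) (array([ 582.3, -123.9]), array([13.9, 49.3]), np.float32(157.39957))
1154 (array([ 582.6, -123.9]), array([50.4, 50.6]), np.float32(70.599045))
```

View pics/wrist1.png

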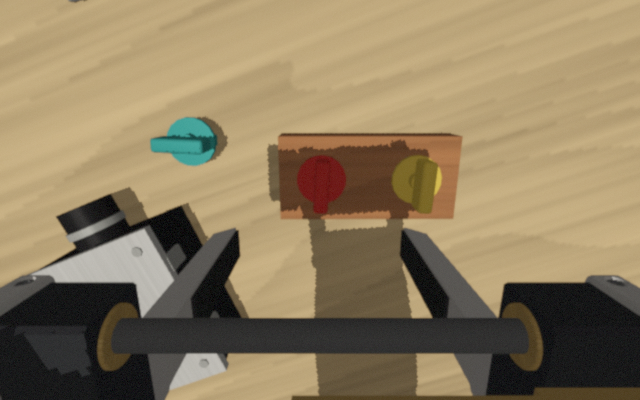

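The wrist view shows the red lock centred between the fingers at (321,182), with its wings along the image columns, and yellow at (415,180) clear of the fingers. Wing angle is about 158–159°. I'll make a small trim, descend and grip.

>>> servo_tool([
  [100,0,0.0015,0.03,0,0,0.03],
  [100,0,0,0.03,0,0,0],
  [100,0,0,0.03,0,0,0],
  [100,0,0,0.03,0,0,0],
  [100,0,0,0.018,0,0,0],
  [100,0,0,0.009,0,0,0],
  [100,0,0,0,0,0,0],
  [100,0,0,0,0,0,0],
])

```text
time_s: 3.15
ee_pos: [0.5826, -0.123, 0.0595]
eef_rot: [-3.141, -0.002, -0.369]
force: [-0.4, -0.4, 0.1]
grip_width: 0.0941
grip_force: 0.0
```

>>> servo_tool([
  [0,0,0,0,0,0,0],
  [0,0,0,0,0,0,0],
  [0,0,0,0,0,0,0],
  [0,0,0,0,0,0,0],
  [0,0,0,0,0,0,0],
  [0,0,0,0,0,0,0],
  [0,0,0,0,0,0,0],
  [0,0,0,0,0,0,0],
], force=30)

```text
time_s: 4.15
ee_pos: [0.582, -0.1229, 0.0584]
eef_rot: [3.142, -0.0, -0.369]
force: [0.7, -0.2, 0.8]
grip_width: 0.0177
grip_force: 0.0
```

Still closing (17.7 mm, no grip force yet). I'll wait briefly, then lift.

>>> servo_tool([
  [0,0,0,0,0,0,0],
  [0,0,0,0,0,0,0],
  [0,0,0,0,0,0,0],
  [0,0,0,0,0,0,0],
  [0,0,0,0,0,0,0],
  [0,0,0,0,0,0,0],
  [0,0,0,0,0,0,0],
  [0,0,0,0,0,0,0],
])

```text
time_s: 5.15
ee_pos: [0.582, -0.1229, 0.0585]
eef_rot: [3.142, -0.0, -0.369]
force: [0.9, -0.3, -0.7]
grip_width: 0.014
grip_force: 30.0
```

>>> servo_tool([
  [0,0,0,-0.005,0,0,0],
  [0,0,0,-0.01,0,0,0],
  [0,0,0,-0.02,0,0,0],
  [0,0,0,-0.03,0,0,0],
  [0,0,0,-0.03,0,0,0],
  [0,0,0,-0.03,0,0,0],
  [0,0,0,-0.03,0,0,0],
  [0,0,0,0,0,0,0],
])

```text
time_s: 6.15
ee_pos: [0.5828, -0.123, 0.2162]
eef_rot: [-3.141, -0.005, -0.369]
force: [-0.4, -1.4, -1.4]
grip_width: 0.014
grip_force: 30.0
```

```bash
python3 look.py wrist2
python3 - <<'E'
from h import *
c=cam("scene"); save(c,"scene2"); np.savez("scene2.npz",**c)
im=cv2.resize(c["pixels"][80:320,160:400],(480,480)); w=cv2.resize(dict(np.load("wrist2.npz"))["pixels"],None,fx=.5,fy=.5)
b=np.zeros((480,800,3),np.uint8); b[:,:480]=im; b[:200,480:]=w; cv2.imwrite("pics/m2.png",b[...,::-1])
E
```

```text
6.15 [ 0.58279655 -0.12302242  0.21621788] [-3.14110887 -0.00463483 -0.36917563] [-2.69530314e-01  3.91914934e-01  1.37284130e+00  2.07228928e-05
  1.37217646e+00  1.67043648e+00] 0.014043955416424411 29.968053996562958 [-0.37998285 -1.35559035 -1.43821966]
```

View pics/m2.png

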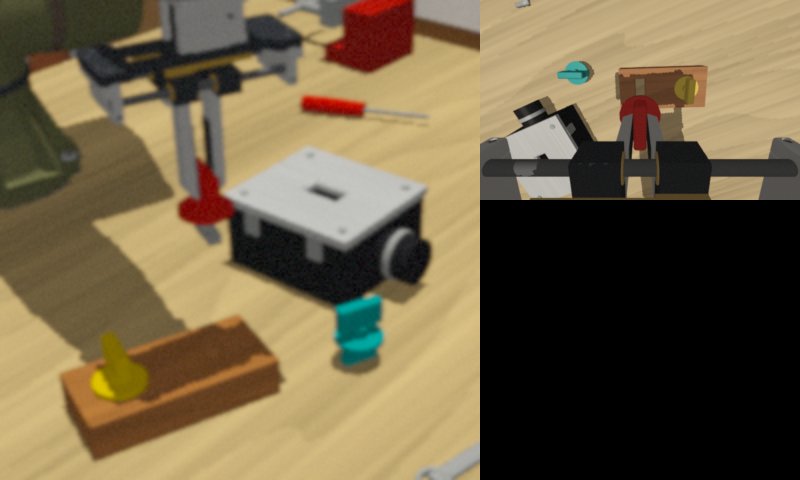

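The lock is gripped and lifted upright, as the scene crop shows (lock at about (205,200)), and yellow is undisturbed. I'll move above the slot and align the yaw.

>>> servo_tool([
  [0,-0.0256,-0.034,0,0,0,0],
  [0,-0.0256,-0.034,0,0,0,0],
  [0,-0.0256,-0.034,0,0,0,0],
  [0,-0.0256,-0.034,0,0,0,0],
  [0,-0.0256,-0.034,0,0,0,0],
  [0,-0.0258,-0.0343,0,0,0,0],
  [0,0,0,0,0,0,-0.13],
  [0,0,0,0,0,0,-0.13],
])

```text
time_s: 7.25
ee_pos: [0.5116, 0.1237, 0.2121]
eef_rot: [3.141, 0.002, -0.104]
force: [0.2, 0.2, 0.5]
grip_width: 0.0137
grip_force: 30.0
```

>>> servo_tool([
  [0,0,0,0,0,0,-0.135],
  [0,0,0,0.02,0,0,0],
  [0,0,0,0.02,0,0,0],
  [0,0,0,0.015,0,0,0],
  [0,0,0,0,0,0,0],
  [0,0,0,0,0,0,0],
  [0,0,0,0,0,0,0],
  [0,0,0,0,0,0,0],
])

```text
time_s: 8.25
ee_pos: [0.5125, 0.1232, 0.1589]
eef_rot: [-3.141, -0.001, 0.026]
force: [-0.3, -0.4, -0.8]
grip_width: 0.0137
grip_force: 30.0
```

```bash
python3 look.py wrist3
python3 - <<'E'
from h import *
c=cam("scene"); np.savez("scene3.npz",**c)
w=dict(np.load("wrist3.npz"))["pixels"]
b=np.zeros((480,800,3),np.uint8); b[:,:480]=cv2.resize(c["pixels"][110:240,260:390],(480,480)); b[:200,480:]=cv2.resize(w,(320,200))
cv2.imwrite("pics/m3.png",b[...,::-1])
E
```

```text
8.25 [0.51247227 0.12324632 0.15888018] [-3.14145044e+00 -7.18996314e-04  2.57897032e-02] [1.66496522e-01 2.92154850e-01 1.64356498e+00 4.28086785e-05
 1.20514098e+00 1.71148780e+00] 0.013653009610823543 29.96802270412445 [-0.34026473 -0.39080379 -0.81805747]
```

View pics/m3.png

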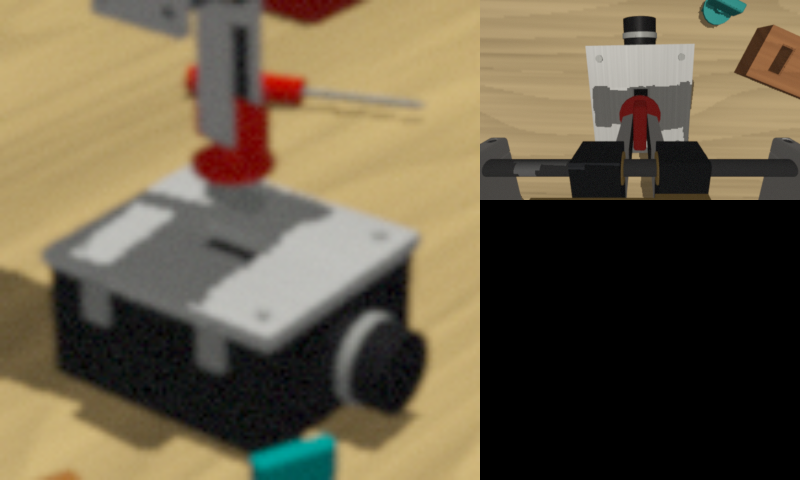

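The lock hovers over the lid; in the wrist view the slot is visible just ahead of the flange, at (640,93). I'll quantify the relative offset.

```bash
python3 - <<'E'
from h import *
c=dict(np.load("wrist3.npz")); w=pts(c); hsv=cv2.cvtColor(c["pixels"],cv2.COLOR_RGB2HSV)
H,S,V=[hsv[...,i].astype(int) for i in range(3)]
red=((H<6)|(H>174))&(S>150)&(V>50)&(np.mgrid[0:400,0:640][1]<420); red[:150]=0
v,u=np.nonzero(red); p=plane(c,np.c_[u,v],.1464)[:,:2]*1000
# upper arc of the flange: the top red pixel of each column
top=np.array([(x,v[u==x].min()) for x in np.unique(u)]); a=plane(c,top-[0,.5],.1464)[:,:2]*1000
print("red z",np.nanpercentile(w[...,2][red],[5,50,95]), "flange y",a[:,1].min(),a[:,1].max(),"x front",a[:,0].max())
d=np.zeros((400,640),bool); d[150:215,290:350]=1; d&=(V<60)&(S<90)
v,u=np.nonzero(d); print(len(u),u.min(),u.max(),v.min(),v.max()); q=plane(c,np.c_[u,v],.09)[:,:2]*1000
print("slot y",np.percentile(q[:,1],[1,99]),"x front",np.percentile(q[:,0],99.5))
L=(abs(w[...,2]-.09)<.008)&(S<60)&(V>60); v,u=np.nonzero(L); q=plane(c,np.c_[u,v],.09)[:,:2]*1000
print("lid",q[:,0].max(),[ (round(np.percentile(q[abs(q[:,0]-x)<4][:,1],1),1),round(np.percentile(q[abs(q[:,0]-x)<4][:,1],99),1)) for x in (530,550,570,590)])
np.savetxt("/dev/null",q)
E
```

```text
red z [0.1468208  0.18357082 0.18630119] flange y 97.91574136758655 148.0660070712793 x front 539.559115257349
263 308 335 178 191
slot y [111.72172507 132.28974635] x front 534.4875702914451
lid 602.0807850045373 [(np.float64(45.0), np.float64(199.3)), (np.float64(46.2), np.float64(200.0)), (np.float64(47.2), np.float64(200.9)), (np.float64(47.9), np.float64(201.8))]
```

The slot is about 1.5–2 mm towards -x and -y of the lock, and the lid's yaw is 2.5°. I'll trim and push in, leaving a few mm to check.

>>> servo_tool([
  [0,-0.0015,0.0015,0,0,0,-0.018],
  [0,0,0,0.01,0,0,0],
  [0,0,0,0.01,0,0,0],
  [0,0,0,0.008,0,0,0],
  [0,0,0,0.006,0,0,0],
  [0,0,0,0.006,0,0,0],
  [0,0,0,0.004,0,0,0],
  [0,0,0,0,0,0,0],
])

```text
time_s: 9.35
ee_pos: [0.5108, 0.1217, 0.1143]
eef_rot: [3.142, 0.0, 0.044]
force: [-0.7, 0.8, -0.8]
grip_width: 0.0139
grip_force: 30.0
```

No contact force, and the foot is through the lid. Next I'll seat the flange.

>>> servo_tool([
  [0,0,0,0.002,0,0,0],
  [0,0,0,0.002,0,0,0],
  [0,0,0,0.0015,0,0,0],
  [0,0,0,0.0005,0,0,0],
  [0,0,0,0.0005,0,0,0],
  [0,0,0,0,0,0,0],
  [0,0,0,0,0,0,0],
  [0,0,0,0,0,0,0],
])

```text
time_s: 10.35
ee_pos: [0.5109, 0.1217, 0.1084]
eef_rot: [-3.142, -0.0, 0.044]
force: [-3.8, -1.3, 5.1]
grip_width: 0.0133
grip_force: 30.0
```

Seated with light contact (5 N). Now the quarter turn.

>>> servo_tool([
  [0,0,0,0,0,0,-0.1],
  [0,0,0,0,0,0,-0.15],
  [0,0,0,0,0,0,-0.15],
  [0,0,0,0,0,0,-0.15],
  [0,0,0,0,0,0,-0.15],
  [0,0,0,0,0,0,-0.15],
  [0,0,0,0,0,0,-0.15],
  [0,0,0,0,0,0,-0.15],
])

```text
time_s: 11.35
ee_pos: [0.5112, 0.1218, 0.1084]
eef_rot: [3.141, -0.001, 1.199]
force: [0.4, 0.2, 2.9]
grip_width: 0.0136
grip_force: 30.0
```

>>> servo_tool([
  [0,0,0,0,0,0,-0.15],
  [0,0,0,0,0,0,-0.15],
  [0,0,0,0,0,0,-0.12],
  [0,0,0,0,0,0,0],
  [0,0,0,0,0,0,0],
  [0,0,0,0,0,0,0],
  [0,0,0,0,0,0,0],
  [0,0,0,0,0,0,0],
])

```text
time_s: 12.35
ee_pos: [0.5112, 0.1217, 0.1084]
eef_rot: [3.141, -0.0, 1.611]
force: [-0.5, 0.6, 5.8]
grip_width: 0.014
grip_force: 30.0
```

Turned to yaw 1.611, against a target of 1.615. I'll release and retreat upwards.

>>> servo_tool([
  [100,0,0,0,0,0,0],
  [100,0,0,0,0,0,0],
  [100,0,0,0,0,0,0],
  [100,0,0,0,0,0,0],
  [100,0,0,0,0,0,0],
  [100,0,0,0,0,0,0],
  [100,0,0,0,0,0,0],
  [100,0,0,0,0,0,0],
])

```text
time_s: 13.35
ee_pos: [0.5109, 0.1217, 0.108]
eef_rot: [3.142, -0.0, 1.614]
force: [0.7, -0.8, -0.4]
grip_width: 0.0903
grip_force: 0.0
```

>>> servo_tool([
  [100,0,0,-0.02,0,0,0],
  [100,0,0,-0.03,0,0,0],
  [100,0,0,-0.03,0,0,0],
  [100,0,0,-0.03,0,0,0],
  [100,0,0,-0.03,0,0,0],
  [100,0,0,0,0,0,0],
  [100,0,0,0,0,0,0],
  [100,0,0,0,0,0,0],
])

```text
time_s: 14.35
ee_pos: [0.5105, 0.1216, 0.2468]
eef_rot: [-3.14, 0.0, 1.614]
force: [0.2, -0.4, 0.1]
grip_width: 0.0939
grip_force: 0.0
```

```bash
python3 look.py wrist4
python3 - <<'E'
from h import *
c=cam("scene"); np.savez("scene4.npz",**c)
d=dict(np.load("wrist4.npz")); w=pts(d); hsv=cv2.cvtColor(d["pixels"],cv2.COLOR_RGB2HSV)
H,S,V=[hsv[...,i].astype(int) for i in range(3)]
red=((H<6)|(H>174))&(S>150)&(V>50); near=np.hypot(w[...,0]-.512,w[...,1]-.122)<.06
t=red&near&(w[...,2]>.128); v,u=np.nonzero(t); print("wings",rect(plane(d,np.c_[u,v],.134)),np.percentile(w[t][:,2],[5,50,95]))
t=red&near&(w[...,2]<.105); print("flange z",np.percentile(w[t][:,2],[5,50,95]))
b=np.zeros((480,800,3),np.uint8); b[:,:480]=cv2.resize(c["pixels"][110:300,190:380],(480,480)); b[:200,480:]=cv2.resize(d["pixels"],(320,200))
cv2.imwrite("pics/m4.png",b[...,::-1])
E
```

```text
14.35 [0.510531   0.12157619 0.24683221] [-3.13978767e+00  2.78118199e-04  1.61379102e+00] [ 1.64015993e-01  2.14937324e-01  1.53082116e+00 -5.90581165e-05
  1.39765952e+00  1.21031781e-01] 0.09393104826321526 0.0 [ 0.23169271 -0.35095648  0.08630919]
wings (array([509.5, 124. ]), array([13.7, 49.1]), np.float32(92.13506)) [0.13246108 0.13486905 0.13615   ]
flange z [0.09601092 0.09723792 0.09834972]
```

View pics/m4.png

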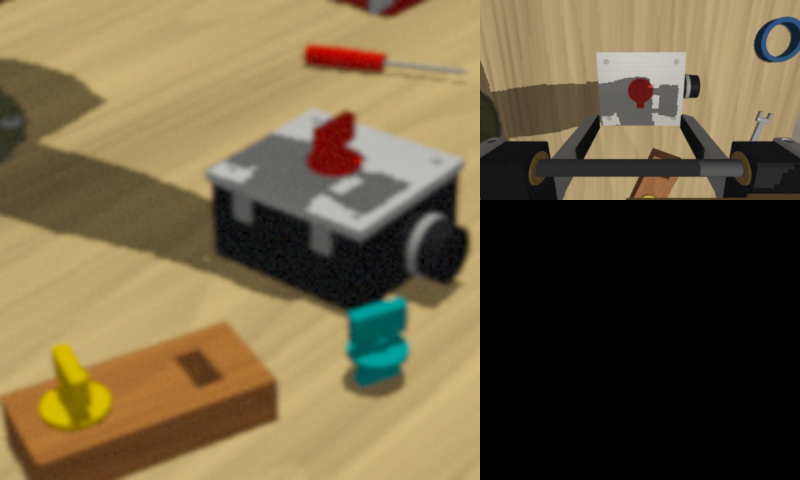

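The red lock is upright on the lid at about (335,150), its flange top at 97 mm (seated) and its wings at 92° across the slot. Yellow is in place at (72,390) and the gripper is clear.

```bash
python3 -c "
from station import ctrl
print(ctrl.hand_in())"
```

```text
the job is handed in; nothing more can be done
None
```

The red lock is seated flat in the lid's slot, turned a quarter turn and released. The yellow lock is still in its place in the stand, and the job was handed in at about 14 s; the hand-in returned no verdict.

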